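# Gauge a horn blank and count it in

## Robot

A 6-joint arm with a two-finger parallel gripper is mounted at the origin on a cart in front of the work surface, level with it; the furniture and walls round the work are solid. World frame = base frame: x ahead of the robot, y to its left, z up, the work surface at z = 0. Lengths are in mm, angles in rad, forces in N, time in s.
With the tool pointing down it reaches from about 350 to 875 mm from the base axis. Payload 4.2 kg.
Tool frame: the origin (TCP) lies between the finger pads; the fingertips stand 17 mm ahead of it and the grasp point (between the pads) lies 2 mm behind it; z points along the fingers, y is the line along which they close (so a half turn about z gives the same grasp; the last joint's range is limited). The gripper opens to 85 mm and grips with 20 to 120 N. Pads are 22 mm wide; open, the fingers measure 114 mm over their backs; the gripper's body (76 mm by 85 mm) begins 54 mm behind the grasp point. The pads swing forward as they close: fully open they stand 13 mm farther back than shut.
Start: joints at [-1.053, 0.385, 0.008, 0, -1.194, -0.259], TCP at [159.967, -604.16, 248.312] pointing down, gripper open.
Joint ranges: [-3.14, 3.14], [-1.21, 2.06], [-1.07, 1.41], [-3.16, 2.05], [-2.99, -0.16], [-3.1, 3.1]. Speed limits (rad/s): [2.79, 2.79, 3.14, 3.14, 3.14, 3.14].

## Interface

Orientations are given as a unit quaternion [x, y, z, w].
In Python, from bench import arm gives the robot as it stands.
- The arm moves only by the shell command python3 jog.py 'ROWS' [OPENING]. ROWS is a JSON list of rows, 1 to 10 of them, each of 6 numbers: dx, dy, dz in a scale on which 1.0 is 400 mm, then a rotation vector rx, ry, rz in parts of the range, where 1.0 means 2 rad; each row is the pose to reach, as a shift and turn from the pose commanded when the command began, along the tool's axes at that moment; what a row does not reach only later rows make up. A row lasts 1/10 s, in which the tool goes at most 50 mm and 0.15 rad, less where a joint would pass 70% of its speed; a pose out of reach is approached as far as the arm can. OPENING is the finger opening in mm, set as the command begins (- or left out keeps the last). The fingers move at their own pace and stop on an object; the grip force is fixed at half the most. Time passes only in rows, so rows that do not move let the fingers close. It prints the time, the measured TCP pose, the force, the opening and the grip force at its end. Shift and turn numbers lie between -1 and 1, and a call with a number outside is refused. Input that does not fit is refused with a message, and nothing moves.
- arm.read_state(): the state, without advancing time (a new reading comes with each control period).
- arm.get_image(name): name is "scene" or "top"; returns the picture (480x640x3 uint8, blue, green, red); there is no depth.
- arm.get_calibration(name): a dict with "K" (3x3 intrinsics, pixels), "rvec" (rotation vector, rad) and "tvec" (3), from world to camera coordinates, as OpenCV has them. Camera axes: x right, y down, z forward; pixel columns grow to the right and rows downward; lengths in mm; the calibration is good to about 2 mm. A picture is of the moment at which its call begins. get_calibration takes no time and is no camera call.
- arm.job_done(): hands the job in; it is judged then, once.
The state is a dict: "clock": time; "joints": joint angles; "joint_vel": joint speeds; "joint_efforts": joint torques, N m; "position": TCP position; "ee_rot": TCP orientation; "contact_force": force on the tool from outside, world axes, zero at the start; "wrist_torque": the same for the moment, N m; "gripper_width": finger opening in mm; "grasp_force": force on a finger pad.
Only numpy, scipy, OpenCV 4.12 (cv2) and the standard library are available. Lean on these libraries where they do the work, as an engineer would, in place of code of your own. Each camera call takes 0.05 s, during which the arm holds its last target. There are 200 camera calls.

## Task

Slide the plain horn blank flat along the bench, without picking it up, onto the gauge mat until one end touches the stop bar, lying straight along the middle of the mat, and let go of it. Then count it in: swing the tally counter's sprung lever all the way to its stop and release it so that it springs back home. Leave the comb, the horn tip and the wood block where they are.

Things in the scene. Friction and masses are not known exactly. Their poses are not given: they have to be found in the camera images.
- horn_blank: Loose plain slab of pale yellow horn, no teeth, 46 wide (its x) x 122 long (its y) x 10 thick, under 0.1 kg, flat on the bench near the robot. Origin: centre of its underside. Roughly sawn: full width at the middle (grip it there), one long side bowed, ends 33 to 40 wide and not square: the +y end slightly skew, the -y end bluntly pointed. Either end may lead.
- gauge_mat: Fixed black rubber mat, 150 long (its x) x 70 wide (its y), level with the bench (no step). Just past its far (+x) end an aluminium stop bar 16 x 90 x 12 high; the bar's near face is at x = +75 mm. Origin: mat centre, bench height. The blank lies lengthwise along x, a short end against the bar: its centre then at x = +14 mm, y = 0. The mat is left or right of the counter.
- tally_counter: Fixed bench tally counter: grey box 74 (x) x 90 (y), 45 high, on a dark 90 x 110 foot plate 5 thick, a window with four blank white drums on its front (-x). On top a flat steel lever. Origin: centre of its underside, at bench height; z up.
- lever_pivot (a point): The lever's upright pivot axis, on the counter's top, 48 mm over the bench.
- lever_pin (a point): Top centre of the round black thumb pin, 12 mm in diameter and 30 mm tall, that stands upright at the lever's free end, 70 mm from the pivot. Pin top is 84 mm over the bench, pin foot and lever top 54 mm, lever underside 48 mm.
- tally_lever (a joint): Lever angle, rad: 0 at home, where the lever points from the pivot to the counter's front left (0.6 rad to the left of the counter's -x), grows as it swings counter-clockwise seen from above (the pin travels across the front, from left to right), hard stop at 1.2. A spring drives it home: about 1.5 N at the pin at home, 5 N at the stop.
- handled_comb: Bystander: loose yellow horn comb with a handle, 43 x 150 (its y) x 8. Origin: centre of its underside.
- horn_tip: Bystander: loose dark tapered horn tip, 37 x 84 (its y) x 26 high. Origin: centre of its underside.
- wood_block: Bystander: loose grey wood block 45 x 75 (its y) x 40 high, between and behind mat and counter. Origin: centre of its underside.

How it is judged:
By the outcome, as a careful person would: the job done as asked, in the order asked, and still so for the second after the job is handed in, with the robot touching nothing.
It also fails if it takes over 53 s, if anything falls off the work surface, if the arm or the gripper's body presses on something with over 40 N, if the wrist force passes 120 N, or if a joint passes its speed limit or range.

## Working session

There is one attempt and no reset: what is moved stays moved. The work goes in short steps, Python scripts to look and compute and a shell command to move; the robot and the scene stay as the last step left them, time stands still between calls to the robot, and variables do not carry over. Pictures are saved under pics/ and viewed, at most 10 in all, crops included, and the job is handed in when it is done.

```bash
ls; mkdir -p pics; python3 - <<'E'
from bench import arm
import cv2
for n in ("scene","top"):
    im=arm.get_image(n); cv2.imwrite(f"pics/{n}0.png",im)
    c=arm.get_calibration(n); print(n,c)
print(arm.read_state())
E
```

```text
bench.py
jog.py
pics
scene {'K': array([[508.33432847,   0.        , 316.18005604],
       [  0.        , 508.33432847, 223.9142334 ],
       [  0.        ,   0.        ,   1.        ]]), 'rvec': array([ 1.02269606, -2.06876655,  1.35789417]), 'tvec': array([340.04062926, 273.10091584, 827.3637718 ])}
top {'K': array([[572.14776973,   0.        , 304.47454852],
       [  0.        , 572.14776973, 240.87282076],
       [  0.        ,   0.        ,   1.        ]]), 'rvec': array([ 2.12455471, -2.13529852,  0.1603767 ]), 'tvec': array([  17.2726271 ,  545.1973418 , 1151.88369658])}
{'clock': 0.1, 'joints': array([-1.05343425e+00,  3.85505792e-01,  6.73269984e-03, -4.54838195e-04,
       -1.19401844e+00, -2.58592191e-01]), 'joint_vel': array([ 0.00027039, -0.00184632,  0.00416652,  0.000824  ,  0.0002276 ,
        0.00172453]), 'joint_efforts': array([ 1.15681320e-03, -3.93320775e+01,  1.88931030e+01,  4.19784531e+00,
       -2.55870647e-03,  1.07725813e-05]), 'position': array([ 159.81682656, -603.69774755,  247.30057143]), 'ee_rot': array([-1.28940999e-01,  9.91651743e-01,  1.00342719e-03, -1.81737448e-04]), 'contact_force': array([0.58993459, 0.83899297, 0.27853075]), 'wrist_torque': array([-0.05287494,  0.01548768,  0.00895194]), 'grasp_force': 0.0, 'gripper_width': 85.60332383451323}
```

View pics/scene0.png

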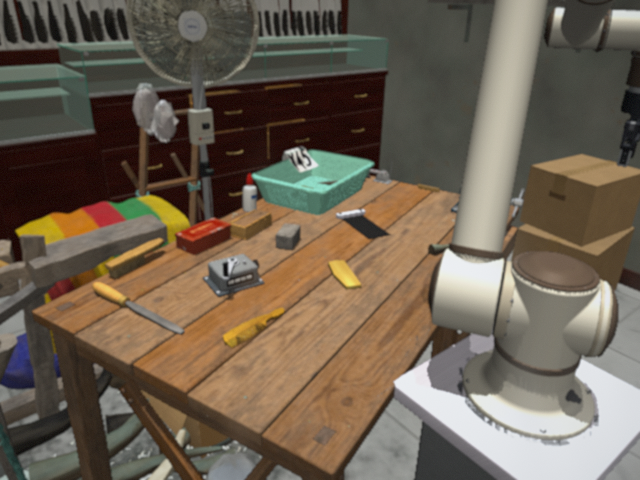

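View pics/top0.png

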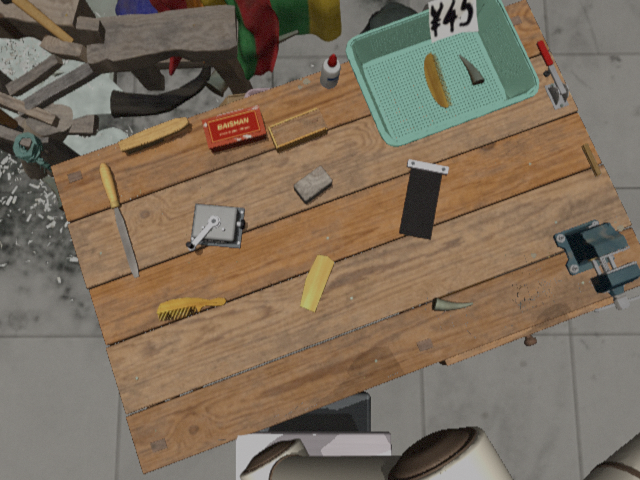

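The scene view shows the blank at about (345,273), the mat at (365,226), the bar at (352,213) and the counter at (233,275). In the top view the blank is at (317,283), the mat at (421,200) with the bar at (427,167). The counter is at (217,227) with its pivot near (213,221) and pin near (190,244). The block is at (313,184), the comb at (190,308) and the tip at (453,304).

```bash
cat > h.py <<'E'
import cv2, numpy as np
from bench import arm
def cam(n):
    c=arm.get_calibration(n); R=cv2.Rodrigues(c["rvec"])[0]; return c["K"],R,np.array(c["tvec"]),c["rvec"]
def ray(n,p,z=0.):
    "pixel(s) -> world points on plane z"
    K,R,t,_=cam(n); p=np.atleast_2d(p).astype(float)
    d=(R.T@np.linalg.inv(K)@np.c_[p,np.ones(len(p))].T).T; o=-R.T@t
    return o+d*((z-o[2])/d[:,2])[:,None]
def proj(n,X):
    K,R,t,rv=cam(n); return cv2.projectPoints(np.atleast_2d(X).astype(float),rv,t,K,None)[0][:,0]
def tri(ps,pt):
    P=[cam(n)[0]@np.c_[cam(n)[1],cam(n)[2]] for n in ("scene","top")]
    X=cv2.triangulatePoints(P[0],P[1],np.float64(ps).reshape(2,1),np.float64(pt).reshape(2,1))[:,0]; return X[:3]/X[3]
def blob(im,f,roi):
    "largest contour of the HSV range f in roi x0,y0,x1,y1"
    x0,y0,x1,y1=roi; m=cv2.inRange(cv2.cvtColor(im[y0:y1,x0:x1],cv2.COLOR_BGR2HSV),*map(np.array,f))
    c=max(cv2.findContours(m,cv2.RETR_EXTERNAL,cv2.CHAIN_APPROX_NONE)[0],key=cv2.contourArea)
    return c[:,0]+[x0,y0]
def cen(c):
    m=cv2.moments(c.reshape(-1,1,2)); return np.array([m["m10"],m["m01"]])/m["m00"]
def rect(n,c,z):
    "centre, sizes, long-axis angle of the contour's world rectangle on plane z"
    (x,y),(w,h),a=cv2.minAreaRect(ray(n,c,z)[:,:2].astype(np.float32))
    return np.round([x,y,max(w,h),min(w,h)],1), (np.radians(a if w>=h else a+90)+np.pi/2)%np.pi-np.pi/2
YEL=((22,110,120),(34,255,255)); BLK=((0,0,0),(179,255,60)); ALU=((0,0,150),(179,50,255))
E
python3 - <<'E'
from h import *
top=cv2.imread("pics/top0.png"); sc=cv2.imread("pics/scene0.png")
bt=blob(top,YEL,(285,245,350,325)); bs=blob(sc,YEL,(320,250,370,295))
print("blank",cv2.contourArea(bt),rect("top",bt,10),rect("scene",bs,10),tri(cen(bs),cen(bt)))
mt=blob(top,BLK,(390,160,455,250)); ms=blob(sc,BLK,(335,205,395,245))
print("mat",rect("top",mt,0),rect("scene",ms,0),tri(cen(ms),cen(mt)))
at=blob(top,ALU,(395,150,460,185)); as_=blob(sc,ALU,(330,200,375,225))
print("bar",rect("top",at,12),rect("scene",as_,12),tri(cen(as_),cen(at)))
crop=lambda im,x,y:cv2.resize(im[y:y+60,x:x+80],None,fx=5,fy=5,interpolation=cv2.INTER_CUBIC)
b=lambda im,x,y,w,h:cv2.resize(im[y:y+h,x:x+w],(400,300),interpolation=cv2.INTER_CUBIC)
for im,c in((top,bt),(top,mt),(top,at),(sc,bs),(sc,ms),(sc,as_)): cv2.polylines(im,[c.reshape(-1,1,2)],True,(255,0,255),1)
cv2.imwrite("pics/crops.png",np.vstack([np.hstack([b(top,175,195,80,60),b(sc,195,245,80,60)]),np.hstack([b(top,280,150,180,170),b(sc,320,195,80,100)])]))
E
```

```text
blank 630.0 (array([462. ,  -7. , 118.7,  41.7]), np.float64(-0.32448474037938)) (array([453.6,  -3.4, 119.9,  34.3]), np.float64(-0.3445383433876765)) [458.97520605  -7.11673189   1.90897409]
mat (array([ 633.3, -239.2,  154.4,   71.8]), np.float64(-0.1894325125500993)) (array([ 633.6, -238.5,  141.7,   61. ]), np.float64(-0.19541144235538166)) [ 634.22729642 -239.36558312   -1.86912799]
bar (array([ 716. , -255.8,   89.1,   15.6]), np.float64(1.3568197221644636)) (array([ 712. , -252. ,   94.8,   29.7]), np.float64(1.3690424331454367)) [ 717.21807001 -256.2036316     8.74716861]
```

View pics/crops.png

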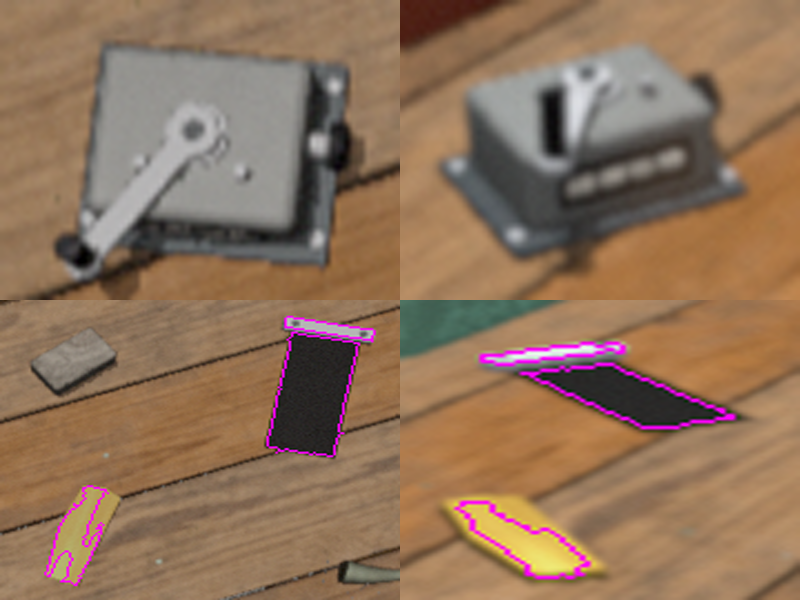

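The crops show a clean mat and bar outline, but the blank mask is too tight. In the top view the pivot is at about (213.4,220.6) and the pin top at about (189,244.4). In the scene view the pivot is at about (232.6,260) and the pin top at about (225.5,263).

```bash
sed -i 's/^YEL=.*;.*BLK/YEL=((20,70,110),(36,255,255)); BLK/' h.py; python3 - <<'E'
from h import *
top=cv2.imread("pics/top0.png"); sc=cv2.imread("pics/scene0.png")
hs=lambda im,x,y:cv2.cvtColor(im,cv2.COLOR_BGR2HSV)[y,x]
print([hs(top,x,y) for x,y in((310,300),(318,283),(328,262),(332,265),(345,283),(290,283))],[hs(sc,x,y) for x,y in((340,270),(350,280),(360,265),(335,290))])
bt=blob(top,YEL,(285,245,350,325)); bs=blob(sc,YEL,(320,250,370,295))
print("blank",cv2.contourArea(bt),rect("top",bt,10),rect("scene",bs,10),tri(cen(bs),cen(bt)))
pv=ray("top",(213.4,220.6),54)[0]; pn=ray("top",(189,244.4),84)[0]
print("pivot",pv,tri((232.6,260),(213.4,220.6)),"pin",pn,tri((225.5,263),(189,244.4)),np.linalg.norm((pn-pv)[:2]),np.arctan2(*(pn-pv)[[1,0]]),proj("scene",[pv,pn]).round(1))
# counter top face
ct=blob(top,((0,0,95),(179,40,255)),(185,195,240,250)); print("ctop",rect("top",ct,45))
for im,c in((top,bt),(top,ct),(sc,bs)): cv2.polylines(im,[c.reshape(-1,1,2)],True,(255,0,255),1)
b=lambda im,x,y,w,h:cv2.resize(im[y:y+h,x:x+w],(400,300),interpolation=cv2.INTER_CUBIC)
cv2.imwrite("pics/crops2.png",np.hstack([b(top,175,195,80,60),b(top,280,245,100,75),b(sc,310,245,80,60)])[:, :1200][:, ::1].copy()[::1, :][:,200:1000])
E
```

```text
[array([ 28, 108, 180], dtype=uint8), array([ 22, 129, 180], dtype=uint8), array([ 21, 132, 180], dtype=uint8), array([ 21, 139, 174], dtype=uint8), array([ 14,  86, 127], dtype=uint8), array([ 15, 104, 150], dtype=uint8)] [array([ 23, 152, 230], dtype=uint8), array([ 26, 144, 238], dtype=uint8), array([ 14,  94, 144], dtype=uint8), array([ 14, 105, 172], dtype=uint8)]
blank 983.5 (array([463. ,  -7.7, 120.7,  43.4]), np.float64(-0.3739569523692374)) (array([456.2,  -2.4, 130.7,  46.4]), np.float64(-0.3764612559002929)) [462.09689799  -9.41830641   3.07508015]
pivot [587.93046638 204.79790648  54.        ] [587.89316406 204.60308181  52.34289271] pin [533.01184741 247.98837784  84.        ] [533.58684676 248.76216606  82.40469456] 69.86752840821444 2.4751718002205605 [[232.1 259.3]
 [226.3 262.4]]
ctop (array([574.1, 208.2,  99. ,  91.3]), np.float64(-0.10660846896474396))
```

View pics/crops2.png

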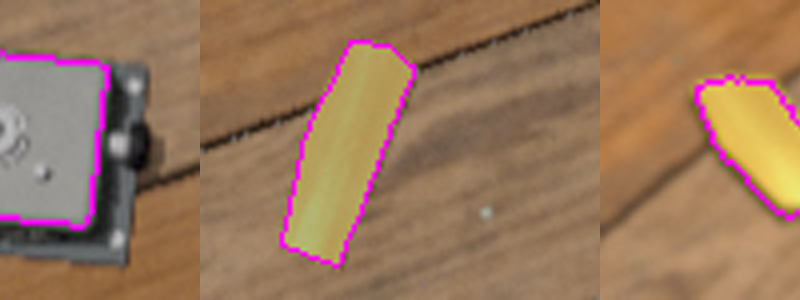

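The crops show that the top outline of the blank is now right. Its far end is bluntly pointed, its left side is bowed and its right side is straight. Next I measure its axis from the straight side and work out the first move.

```bash
cat >> h.py <<'E'
from scipy.spatial.transform import Rotation as Ro
def delta(xyz,yang):
    "tool-axes shift and turn from the measured pose to TCP xyz, tool down, tool y at world angle yang"
    s=arm.read_state(); R=Ro.from_quat(s["ee_rot"]); y=np.array([np.cos(yang),np.sin(yang),0]); z=np.array([0,0,-1.]); 
    T=Ro.from_matrix(np.c_[np.cross(y,z),y,z]); d=R.inv().apply(np.array(xyz)-s["position"])
    print("pos",s["position"].round(1),"shift",d.round(1),"turn",(R.inv()*T).as_rotvec().round(3),"F",s["contact_force"].round(1))
def outline(c,a,z=10,n="top"):
    "extent of contour along/across world angle a, by stations; returns the box centre"
    P=ray(n,c,z)[:,:2]; u=np.array([np.cos(a),np.sin(a)]); v=np.array([-u[1],u[0]]); s,t=P@u,P@v
    k=[(int(q),)+tuple(np.round([t[abs(s-s.min()-q)<5].min(),t[abs(s-s.min()-q)<5].max()],1)) for q in np.arange(4,np.ptp(s),14)]
    m=(s.max()+s.min())/2,(t.max()+t.min())/2; return np.round(m[0]*u+m[1]*v,1),np.ptp(s).round(1),np.ptp(t).round(1),k
def side(c,a,z=10,n="top"):
    "world angle of the right (lower t) side, from its middle stretch"
    P=ray(n,c,z)[:,:2]; u=np.array([np.cos(a),np.sin(a)]); v=np.array([-u[1],u[0]]); s,t=P@u,P@v
    k=(abs(s-(s.max()+s.min())/2)<42)&(t<(t.min()+t.max())/2); f=np.polyfit(s[k],t[k],1); return a+np.arctan(f[0])
E
python3 - <<'E'
from h import *
top=cv2.imread("pics/top0.png")
bt=blob(top,YEL,(285,245,350,325)); a=side(bt,-.374); print(a,outline(bt,a),outline(bt,-.35))
far=np.array([[317.5,255.5],[333.75,262.]])
sc=cv2.imread("pics/scene0.png"); bs=blob(sc,YEL,(320,250,370,295)); print(proj("scene",ray("top",far,10)).round(1), cv2.approxPolyDP(bs.reshape(-1,1,2),2,True)[:,0].tolist(), cv2.approxPolyDP(bt.reshape(-1,1,2),1.5,True)[:,0].tolist())
delta([464,-8,120],-.36+np.pi/2)
E
```

```text
-0.368535777945135 (array([462.9,  -7.8]), np.float64(120.8), np.float64(43.7), [(4, np.float64(139.0), np.float64(173.8)), (18, np.float64(139.0), np.float64(175.2)), (32, np.float64(138.0), np.float64(177.7)), (46, np.float64(138.5), np.float64(179.5)), (60, np.float64(138.3), np.float64(181.3)), (74, np.float64(138.3), np.float64(180.7)), (88, np.float64(138.1), np.float64(178.5)), (102, np.float64(138.1), np.float64(177.8)), (116, np.float64(138.3), np.float64(176.4))]) (array([462.7,  -8.2]), np.float64(120.7), np.float64(44.7), [(4, np.float64(131.9), np.float64(166.7)), (18, np.float64(131.6), np.float64(167.8)), (32, np.float64(130.5), np.float64(170.1)), (46, np.float64(130.7), np.float64(171.7)), (60, np.float64(130.3), np.float64(173.3)), (74, np.float64(130.0), np.float64(172.4)), (88, np.float64(129.5), np.float64(170.0)), (102, np.float64(129.2), np.float64(169.0)), (116, np.float64(130.0), np.float64(167.3))])
[[328.7 261.4]
 [343.7 259.7]] [[329, 262], [332, 273], [345, 287], [360, 286], [344, 261]] [[327, 256], [317, 255], [305, 280], [300, 306], [315, 310], [333, 261]]
pos [ 159.8 -603.7  247.3] shift [-446.4  497.8  128.3] turn [ 0.002 -0.001  0.619] F [0.6 0.8 0.3]
```

The rows are not in the units I measure in: shifts go in shares of 400 mm and turns go in shares of 2 rad. I convert before sending: 350 mm / 400 = 0.875, -320 mm / 400 = -0.8, 0.627 rad / 2 = 0.3135.

```bash
python3 jog.py '[[-0.08,0.0875,0,0,0,0.03],[-0.16,0.175,0,0,0,0.06],[-0.24,0.2625,0,0,0,0.09],[-0.32,0.35,0,0,0,0.12],[-0.4,0.4375,0,0,0,0.15],[-0.48,0.525,0,0,0,0.18],[-0.56,0.6125,0,0,0,0.21],[-0.64,0.7,0,0,0,0.24],[-0.72,0.7875,0,0,0,0.275],[-0.8,0.875,0,0,0,0.3135]]' 66; python3 -c "
from h import *
delta([463,-8,80],1.202)"
```

```text
clock: 1.1
position: [379.9, -182.0, 248.3]
ee_rot: [0.185, 0.983, 0.0, 0.0]
contact_force: [1.6, 0.3, 0.4]
gripper_width: 66.2
grasp_force: 0.0
pos [ 379.9 -182.   248.3] shift [-14.3 192.3 168.3] turn [ 0.     0.    -0.002] F [1.6 0.3 0.4]
```

Scaled: 192 mm / 400 = 0.48, 185 mm / 400 = 0.4625.

```bash
python3 jog.py '[[-0.01,0.12,0,0,0,0],[-0.0175,0.24,0,0,0,0],[-0.0275,0.36,0,0,0,0],[-0.035,0.4625,0.0375,0,0,0],[-0.035,0.48,0.125,0,0,0],[-0.035,0.48,0.225,0,0,0],[-0.035,0.48,0.325,0,0,0],[-0.035,0.48,0.375,0,0,0],[-0.035,0.48,0.42,0,0,0],[-0.035,0.48,0.42,0,0,0]]'; python3 - <<'E'
from h import *
delta([463,-8,18],1.202); im=arm.get_image("top"); cv2.imwrite("pics/a.png",cv2.resize(im[180:340,240:440],None,fx=4,fy=4)[:600])
cv2.imwrite("pics/a_raw.png",im)
E
```

```text
clock: 2.1
position: [459.9, -10.4, 77.9]
ee_rot: [0.183, 0.983, -0.001, -0.003]
contact_force: [-1.3, -0.3, 0.9]
gripper_width: 66.1
grasp_force: 0.0
pos [459.9 -10.4  77.9] shift [-2.4  3.6 59.9] turn [-0.004 -0.005  0.   ] F [-1.3 -0.3  0.9]
```

View pics/a.png

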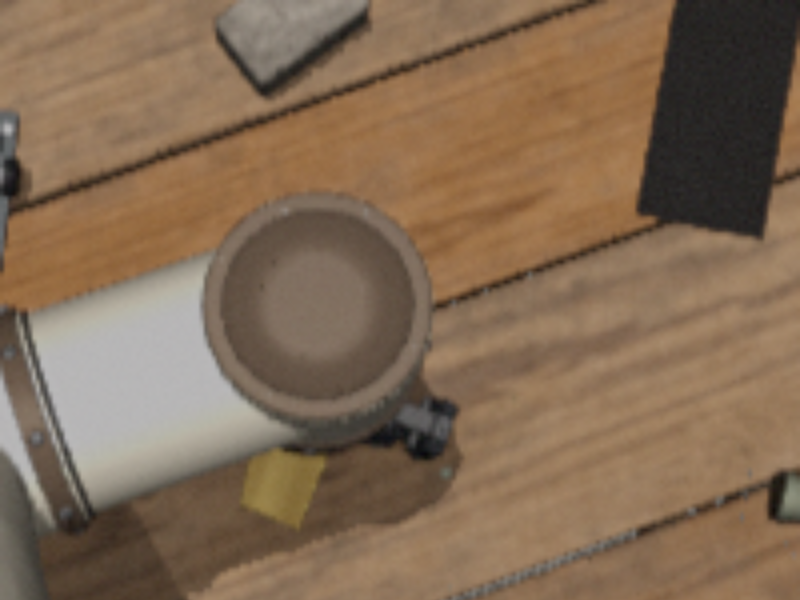

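The picture shows the wrist over the blank, with only its near end visible at about (282,490) in the crop, so the arm is in place. Descending.

Scaled: 62 mm / 400 = 0.155, 58 mm / 400 = 0.145.

```bash
python3 jog.py '[[-0.005,0.0075,0.05,0,0,0],[-0.005,0.0075,0.1,0,0,0],[-0.005,0.0075,0.13,0,0,0],[-0.005,0.0075,0.145,0,0,0],[-0.005,0.0075,0.155,0,0,0],[-0.005,0.0075,0.155,0,0,0],[-0.005,0.0075,0.155,0,0,0]]'; python3 -c "
from h import *
delta([463,-8,15],1.202)"
```

```text
clock: 2.85
position: [465.4, -7.6, 19.0]
ee_rot: [0.183, 0.983, 0.0, 0.001]
contact_force: [0.8, -1.4, -0.1]
gripper_width: 65.7
grasp_force: 0.0
pos [465.4  -7.6  19. ] shift [ 2.1 -1.3  4. ] turn [0.001 0.001 0.001] F [ 0.8 -1.4 -0.1]
```

Scaled: 3.5 mm / 400 = 0.0088, 3 mm / 400 = 0.0075.

```bash
python3 jog.py '[[0.005,-0.0025,0.0075,0,0,0],[0.005,-0.0025,0.0088,0,0,0],[0.005,-0.0025,0.0088,0,0,0]]'; python3 jog.py '[[0,0,0,0,0,0],[0,0,0,0,0,0],[0,0,0,0,0,0],[0,0,0,0,0,0],[0,0,0,0,0,0],[0,0,0,0,0,0],[0,0,0,0,0,0],[0,0,0,0,0,0]]' 35; python3 -c "
from h import *
delta([463,-8,15],1.202)"
```

```text
clock: 3.15
position: [462.5, -8.0, 14.9]
ee_rot: [0.183, 0.983, -0.0, -0.0]
contact_force: [0.0, 0.3, 0.2]
gripper_width: 66.0
grasp_force: 0.0
clock: 3.95
position: [462.9, -8.0, 15.5]
ee_rot: [0.183, 0.983, 0.0, 0.0]
contact_force: [-1.1, -0.2, 5.7]
gripper_width: 41.8
grasp_force: 63.5
pos [462.9  -8.   15.5] shift [-0.1  0.   0.5] turn [0.    0.001 0.001] F [-1.1 -0.2  5.7]
```

```bash
python3 -c "
from h import *
delta([589,-230,15.5],1.371)"
```

```text
pos [462.9  -8.   15.5] shift [-1.975e+02 -1.618e+02  1.000e-01] turn [ 0.     0.001 -0.168] F [-1.1 -0.2  5.7]
```

Scaled: -197 mm / 400 = -0.4925, -190 mm / 400 = -0.475, -0.168 rad / 2 = -0.084.

```bash
python3 jog.py '[[-0.025,-0.02,0,0,0,0],[-0.075,-0.06,0,0,0,-0.01],[-0.1375,-0.1125,0,0,0,-0.025],[-0.2,-0.1625,0,0,0,-0.04],[-0.2625,-0.215,0,0,0,-0.05],[-0.325,-0.265,0,0,0,-0.06],[-0.3875,-0.3175,0,0,0,-0.07],[-0.4375,-0.3575,0,0,0,-0.08],[-0.475,-0.3875,0,0,0,-0.084],[-0.4925,-0.4025,0,0,0,-0.084]]'; python3 jog.py '[[0,0,0,0,0,0],[0,0,0,0,0,0]]'; python3 - <<'E'
from h import *
delta([647.7,-242.1,15.5],1.371); im=arm.get_image("top"); s=arm.get_image("scene"); cv2.imwrite("pics/b.png",np.vstack([cv2.resize(im[130:280,340:540],None,fx=3,fy=3)[:400],])); cv2.imwrite("pics/b2.png",np.hstack([cv2.resize(im[140:290,360:460],(400,600)),cv2.resize(s[190:280,310:410],(400,600))]))
E
```

```text
clock: 4.95
position: [588.9, -229.8, 15.5]
ee_rot: [0.101, 0.995, 0.0, -0.0]
contact_force: [-2.0, 5.1, 7.5]
gripper_width: 41.5
grasp_force: 65.1
clock: 5.15
position: [589.4, -230.0, 15.6]
ee_rot: [0.1, 0.995, -0.0, 0.001]
contact_force: [0.9, -3.0, 4.1]
gripper_width: 41.4
grasp_force: 62.7
pos [ 589.4 -230.    15.6] shift [-59.6  -0.3   0.2] turn [-0.001  0.002 -0.   ] F [ 0.9 -3.   4.1]
```

View pics/b2.png

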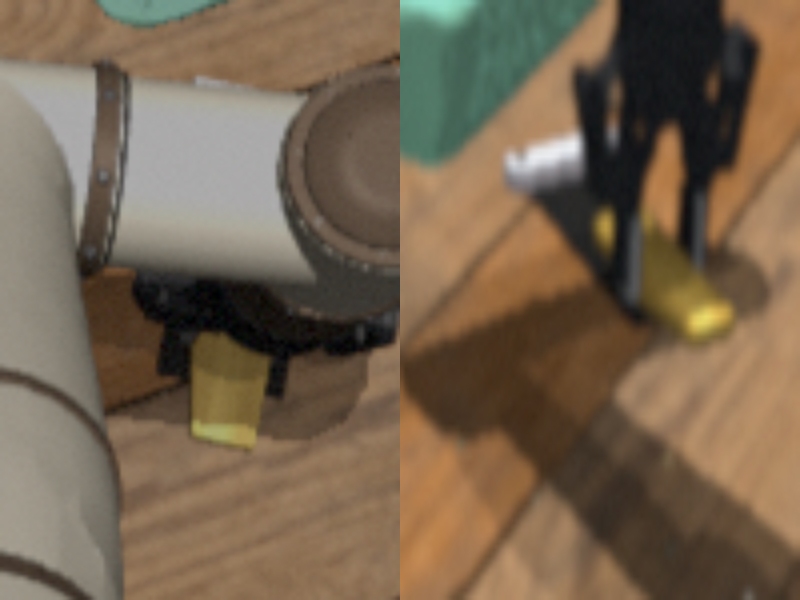

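The blank is between the fingers with its near end clear in both views, flat on the bench and aligned toward the mat. Continuing, then creeping to contact.

Scaled: -54 mm / 400 = -0.135, -50 mm / 400 = -0.125.

```bash
python3 jog.py '[[-0.02,0,0,0,0,0],[-0.05,0,0,0,0,0],[-0.0825,0,0,0,0,0],[-0.11,0,0,0,0,0],[-0.125,-0.0008,0,0,0,0],[-0.135,-0.0008,0,0,0,0],[-0.135,-0.0008,0,0,0,0],[-0.135,-0.0008,0,0,0,0]]'; python3 jog.py '[[-0.0025,0,0,0,0,0],[-0.005,0,0,0,0,0],[-0.005,0,0,0,0,0]]';  python3 jog.py '[[-0.0025,0,0,0,0,0],[-0.0025,0,0,0,0,0],[-0.0025,0,0,0,0,0]]'; python3 -c "
from h import *
delta([647.7,-242.1,15.5],1.371)"
```

```text
clock: 6.05
position: [638.3, -239.3, 15.6]
ee_rot: [0.1, 0.995, 0.0, -0.004]
contact_force: [-7.3, 0.6, 11.7]
gripper_width: 41.6
grasp_force: 66.2
clock: 6.35
position: [639.3, -239.5, 15.5]
ee_rot: [0.1, 0.995, 0.0, -0.005]
contact_force: [-7.6, 0.5, 11.2]
gripper_width: 41.9
grasp_force: 66.2
clock: 6.65
position: [640.6, -239.7, 15.6]
ee_rot: [0.1, 0.995, 0.0, -0.004]
contact_force: [-6.9, 1.6, 11.5]
gripper_width: 42.0
grasp_force: 66.6
pos [ 640.6 -239.7   15.6] shift [-7.4 -0.9  0. ] turn [-0.    -0.009 -0.   ] F [-6.9  1.6 11.5]
```

Scaled: -2 mm / 400 = -0.005, -1 mm / 400 = -0.0025.

```bash
for i in 1; do python3 jog.py '[[-0.0025,0,0,0,0,0],[-0.005,-0.001,0,0,0,0],[-0.005,-0.001,0,0,0,0]]'; python3 jog.py '[[-0.0025,0,0,0,0,0],[-0.005,-0.0013,0,0,0,0],[-0.005,-0.0013,0,0,0,0]]'; python3 jog.py '[[-0.0025,0,0,0,0,0],[-0.0025,0,0,0,0,0],[-0.0025,0,0,0,0,0]]'; done | grep -E "clock|pos|contact"
```

```text
clock: 6.95
position: [642.4, -240.3, 15.5]
contact_force: [-8.4, 2.3, 12.4]
clock: 7.25
position: [644.5, -241.1, 15.6]
contact_force: [-8.3, 2.0, 11.8]
clock: 7.55
position: [645.3, -241.3, 15.6]
contact_force: [-7.3, 2.9, 12.2]
```

Scaled: -1 mm / 400 = -0.0025, -0.5 mm / 400 = -0.0013.

```bash
(python3 jog.py '[[-0.0013,0,0,0,0,0],[-0.0025,0,0,0,0,0],[-0.0025,0,0,0,0,0]]'; python3 jog.py '[[-0.0013,0,0,0,0,0],[-0.0025,0,0,0,0,0],[-0.0025,0,0,0,0,0]]'; python3 jog.py '[[-0.0013,0,0,0,0,0],[-0.0025,0,0,0,0,0],[-0.0025,0,0,0,0,0]]') | grep -E "clock|pos|contact"
```

```text
clock: 7.85
position: [645.3, -241.3, 15.6]
contact_force: [-10.9, 3.6, 13.2]
clock: 8.15
position: [647.3, -241.8, 15.5]
contact_force: [-8.6, 2.2, 11.3]
clock: 8.45
position: [647.4, -241.8, 15.5]
contact_force: [-10.8, 2.9, 13.7]
```

Scaled: -1 mm / 400 = -0.0025, -0.5 mm / 400 = -0.0013.

```bash
(python3 jog.py '[[-0.0013,0,0,0,0,0],[-0.0025,0,0,0,0,0],[-0.0025,0,0,0,0,0]]'; python3 jog.py '[[-0.0013,0,0,0,0,0],[-0.0025,0,0,0,0,0],[-0.0025,0,0,0,0,0]]') | grep -E "clock|pos|contact|width"
```

```text
clock: 8.75
position: [648.6, -242.1, 15.6]
contact_force: [-9.4, 3.6, 13.9]
gripper_width: 41.8
clock: 9.05
position: [648.7, -242.1, 15.5]
contact_force: [-12.2, 3.5, 13.7]
gripper_width: 42.0
```

Scaled: -1 mm / 400 = -0.0025, -0.5 mm / 400 = -0.0013.

```bash
(python3 jog.py '[[-0.0013,0,0,0,0,0],[-0.0025,0,0,0,0,0],[-0.0025,0,0,0,0,0]]'; python3 jog.py '[[-0.0013,0,0,0,0,0],[-0.0025,0,0,0,0,0],[-0.0025,0,0,0,0,0]]') | grep -E "clock|pos|contact|width"; python3 - <<'E'
from h import *
im=arm.get_image("top"); s=arm.get_image("scene"); cv2.imwrite("pics/c2.png",np.hstack([cv2.resize(im[140:290,360:460],(400,600)),cv2.resize(s[190:265,320:395],(400,600))]))
E
```

```text
clock: 9.35
position: [648.8, -242.1, 15.5]
contact_force: [-13.1, 3.4, 16.7]
gripper_width: 41.7
clock: 9.65
position: [648.8, -242.1, 15.6]
contact_force: [-15.3, 3.8, 18.4]
gripper_width: 41.7
```

View pics/c2.png

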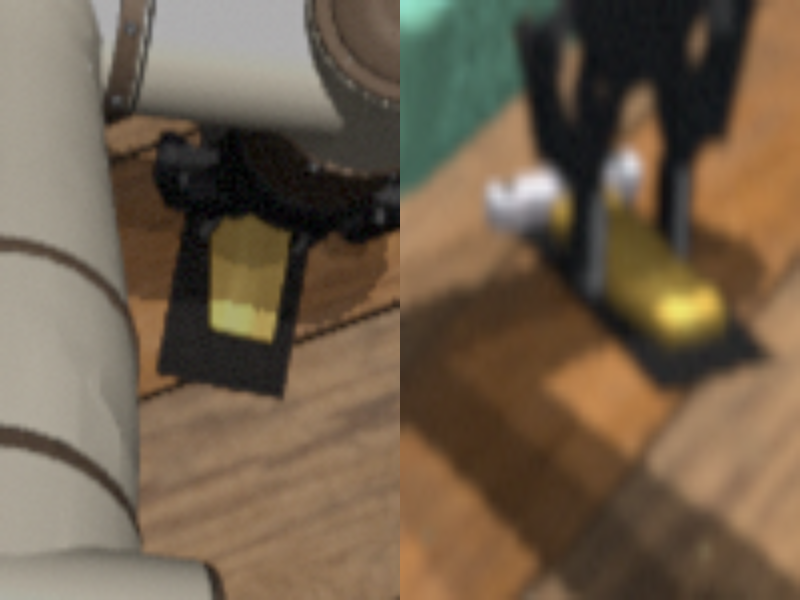

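Force climbs while the position holds at 648.8, and the views show the blank on the mat with its lead end at the bar, so it has touched. I relax the push and open.

Scaled: 6 mm / 400 = 0.015, 5 mm / 400 = 0.0125.

```bash
(python3 jog.py '[[0.0075,0,0,0,0,0],[0.0125,0.0013,0,0,0,0],[0.015,0.0013,0,0,0,0],[0.015,0.0013,0,0,0,0]]';  python3 jog.py '[[0,0,0,0,0,0],[0,0,0,0,0,0],[0,0,0,0,0,0],[0,0,0,0,0,0],[0,0,0,0,0,0],[0,0,0,0,0,0]]' 66) | grep -E "clock|pos|contact|width"
python3 jog.py '[[0,0,-0.025,0,0,0],[0,0,-0.075,0,0,0],[0,0,-0.15,0,0,0],[0,0,-0.225,0,0,0],[0,0,-0.3,0,0,0],[0,0,-0.35,0,0,0],[0,0,-0.375,0,0,0],[0,0,-0.375,0,0,0]]'; python3 -c "
from h import *
delta([530,40,165],1.371)"
```

```text
clock: 10.15
position: [648.5, -242.0, 15.6]
contact_force: [-3.4, -0.4, 8.6]
gripper_width: 41.7
clock: 10.75
position: [650.0, -242.2, 14.6]
contact_force: [0.0, 0.4, -0.1]
gripper_width: 66.0
clock: 11.55
position: [650.8, -242.5, 167.1]
ee_rot: [0.1, 0.995, -0.0, 0.002]
contact_force: [1.0, -0.1, -0.2]
gripper_width: 65.9
grasp_force: 0.0
pos [ 650.8 -242.5  167.1] shift [174.5 252.8   1.4] turn [ 0.     0.004 -0.   ] F [ 1.  -0.1 -0.2]
```

Scaled: 253 mm / 400 = 0.6325, 230 mm / 400 = 0.575, -0.133 rad / 2 = -0.0665.

```bash
python3 jog.py '[[0.05,0.07,0,0,0,0],[0.125,0.175,0,0,0,0],[0.195,0.28,0,0,0,-0.015],[0.265,0.385,0,0,0,-0.03],[0.335,0.49,0,0,0,-0.05],[0.4,0.575,0,0,0,-0.0665],[0.4375,0.6325,0,0,0,-0.0665],[0.4375,0.6325,0,0,0,-0.0665]]' 36 | head -2; python3 - <<'E'
from h import *
delta([533,248,130],1.504)
top=arm.get_image("top"); sc=arm.get_image("scene")
bt=blob(top,YEL,(390,150,455,250)); a=side(bt,-.2); c=outline(bt,a); print("blank",a,rect("top",bt,10),c)
mt=blob(top,ALU,(395,150,460,185)); print("bar",rect("top",mt,12))
M=np.array([634,-239.3]);u=np.array([np.cos(.2),-np.sin(.2)]);v=np.array([-u[1],u[0]]);print("in mat",(c[0]-M)@u,(c[0]-M)@v)
P=ray("top",bt,10)[:,:2]-M; print("lead end x",(P@u).max(),"y range",(P@v).min(),(P@v).max())
cv2.imwrite("pics/d.png",np.hstack([cv2.resize(top[150:250,380:480],(400,600))[:, :],cv2.resize(sc[190:265,320:395],(400,600))]))
E
```

```text
clock: 12.35
position: [526.9, 42.9, 163.7]
pos [526.9  42.9 163.7] shift [  6.7 205.1  33.7] turn [-0.    -0.003  0.004] F [ 0.  -0.7 -0.3]
blank -0.21035103092261914 (array([ 647.6, -242. ,  120.9,   43.7]), np.float64(-0.21916071400838177)) (array([ 647.5, -242.1]), np.float64(121.0), np.float64(43.7), [(4, np.float64(-122.0), np.float64(-87.7)), (18, np.float64(-122.8), np.float64(-85.4)), (32, np.float64(-123.0), np.float64(-83.0)), (46, np.float64(-122.9), np.float64(-81.5)), (60, np.float64(-123.1), np.float64(-80.1)), (74, np.float64(-123.0), np.float64(-80.6)), (88, np.float64(-122.8), np.float64(-81.8)), (102, np.float64(-122.7), np.float64(-82.7)), (116, np.float64(-122.5), np.float64(-84.3))])
bar (array([ 715.3, -255.6,   89.1,   16.8]), np.float64(1.361849767673351))
in mat 13.78717292708293 -0.06215045222213325
lead end x 74.29939517980067 y range -22.287426391941576 21.755117565948975
```

View pics/d.png

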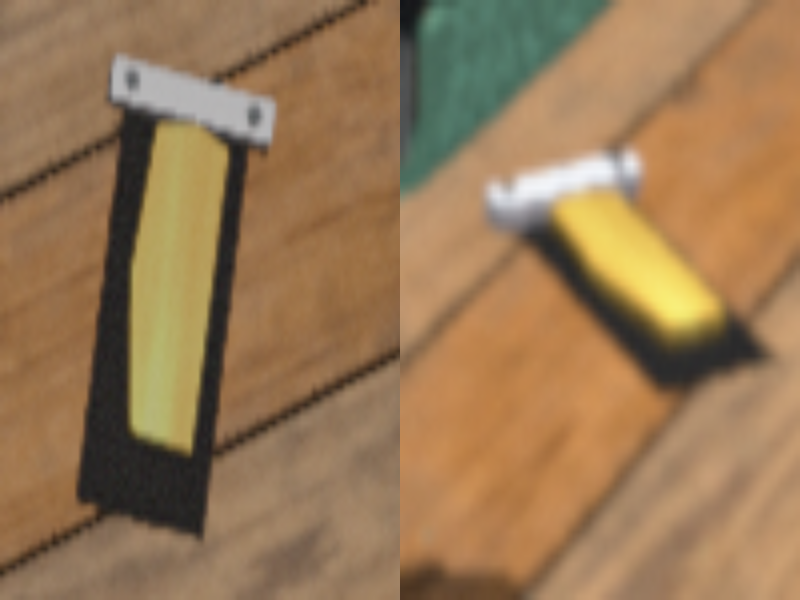

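The blank touches the bar and lies centred and straight: x=+13.8, y≈0, yaw within 0.01 rad of the mat. Now the counter.

Scaled: 205 mm / 400 = 0.5125, 200 mm / 400 = 0.5.

```bash
python3 jog.py '[[0.0025,0.0875,0,0,0,0],[0.005,0.1875,0,0,0,0],[0.01,0.2875,0,0,0,0],[0.0125,0.3875,0,0,0,0],[0.015,0.4625,0.0375,0,0,0],[0.015,0.5,0.0625,0,0,0],[0.015,0.5125,0.085,0,0,0],[0.015,0.5125,0.085,0,0,0],[0.015,0.5125,0.085,0,0,0],[0.015,0.5125,0.085,0,0,0]]' | grep -E 'clock|width'; python3 -c "
from h import *
delta([533,248,75],1.504)"
```

```text
clock: 13.45
gripper_width: 35.9
pos [537.1 244.2 131.4] shift [ 4.3  3.5 56.4] turn [ 0.     0.001 -0.002] F [0.6 0.3 0.4]
```

Scaled: 56 mm / 400 = 0.14, 45 mm / 400 = 0.1125.

```bash
python3 jog.py '[[0.01,0.0088,0,0,0,0],[0.01,0.0088,0.0375,0,0,0],[0.01,0.0088,0.075,0,0,0],[0.01,0.0088,0.1125,0,0,0],[0.01,0.0088,0.14,0,0,0],[0.01,0.0088,0.14,0,0,0]]' | grep -E 'clock|width|contact'; python3 - <<'E'
from h import *
delta([533,248,75],1.504)
import math
s=arm.read_state()["position"]
for b in (0,.3,.6,.9,1.2):
    g=2.475+b; x,y=588+70*math.cos(g),204.8+70*math.sin(g); delta([x+.07*-12,y-12,75],1.504)
E
```

```text
clock: 14.05
contact_force: [-1.2, -0.2, -0.7]
gripper_width: 35.7
pos [532.1 248.5  73.6] shift [-1.  -0.4 -1.4] turn [-0.002 -0.002 -0.001] F [-1.2 -0.2 -0.7]
pos [532.1 248.5  73.6] shift [ -0.9 -12.4  -1.3] turn [-0.002 -0.002 -0.001] F [-1.2 -0.2 -0.7]
pos [532.1 248.5  73.6] shift [  8.2 -31.2  -1.3] turn [-0.002 -0.002 -0.001] F [-1.2 -0.2 -0.7]
pos [532.1 248.5  73.6] shift [ 11.3 -51.9  -1.3] turn [-0.002 -0.002 -0.001] F [-1.2 -0.2 -0.7]
pos [532.1 248.5  73.6] shift [  8.1 -72.6  -1.2] turn [-0.002 -0.002 -0.001] F [-1.2 -0.2 -0.7]
pos [532.1 248.5  73.6] shift [ -1.  -91.4  -1.2] turn [-0.002 -0.002 -0.001] F [-1.2 -0.2 -0.7]
```

Straddling the pin with no contact. Swinging along the arc.

```bash
python3 jog.py '[[-0.0025,-0.02,-0.0025,0,0,0],[0.005,-0.04,-0.0025,0,0,0],[0.015,-0.0625,-0.0025,0,0,0],[0.0225,-0.0875,-0.0025,0,0,0],[0.0275,-0.1125,-0.0025,0,0,0],[0.0275,-0.1375,-0.0025,0,0,0],[0.025,-0.1625,-0.0025,0,0,0],[0.02,-0.185,-0.0025,0,0,0],[0.01,-0.2075,-0.0025,0,0,0],[0,-0.225,-0.0025,0,0,0]]'| grep -E 'clock|pos|width|contact'; python3 jog.py '[[0,-0.005,0,0,0,0],[0,-0.005,0,0,0,0],[0,-0.005,0,0,0,0]]'| grep -E 'clock|pos|width|contact'; python3 jog.py '[[-0.0025,-0.0075,0,0,0,0],[-0.0025,-0.0075,0,0,0,0],[-0.0025,-0.0075,0,0,0,0]]'| grep -E 'clock|pos|width|contact'
```

```text
clock: 15.05
position: [526.4, 159.6, 76.7]
contact_force: [-9.4, 13.9, 2.0]
gripper_width: 36.2
clock: 15.35
position: [526.2, 159.9, 76.7]
contact_force: [-7.3, 12.5, 0.4]
gripper_width: 36.0
clock: 15.65
position: [526.6, 159.2, 76.7]
contact_force: [-11.4, 21.5, 1.6]
gripper_width: 36.0
```

Scaled: -2 mm / 400 = -0.005, -1 mm / 400 = -0.0025.

```bash
python3 jog.py '[[-0.0025,-0.005,0,0,0,0],[-0.0025,-0.005,0,0,0,0]]'| grep -E 'clock|pos|contact'; python3 jog.py '[[0.0025,0.0125,0,0,0,0],[0.0025,0.0125,-0.075,0,0,0],[0.0025,0.0125,-0.175,0,0,0],[0.0025,0.0125,-0.25,0,0,0],[0.0025,0.0125,-0.275,0,0,0]]' | grep -E 'clock|pos|contact'; python3 jog.py '[[0.075,-0.05,0,0,0,0],[0.1625,-0.1,0,0,0,0],[0.25,-0.15,0,0,0,0],[0.25,-0.2,0,0,0,0],[0.25,-0.275,0,0,0,0],[0.25,-0.35,0,0,0,0],[0.25,-0.35,0,0,0,0]]' | grep -E 'clock|pos|contact'; python3 - <<'E'
from h import *
top=arm.get_image("top"); sc=arm.get_image("scene"); o=cv2.imread("pics/top0.png")
for n,r in (("counter",(175,190,255,260)),("comb",(150,290,235,325)),("block",(285,160,340,210)),("tip",(425,290,480,320))):
    x0,y0,x1,y1=r; d=cv2.absdiff(top,o)[y0:y1,x0:x1].max(2); print(n,(d>40).sum())
bt=blob(top,YEL,(390,150,455,250)); print(outline(bt,side(bt,-.2))[0])
cv2.imwrite("pics/e.png",np.hstack([cv2.resize(top[190:265,170:270],(400,300)),cv2.resize(sc[240:315,190:290],(400,300))]))
E
```

```text
clock: 15.85
position: [526.8, 158.6, 76.6]
contact_force: [-15.4, 27.7, 1.0]
clock: 16.35
position: [529.4, 157.7, 190.6]
contact_force: [0.7, 0.4, -0.2]
clock: 17.05
position: [417.0, 21.6, 185.6]
contact_force: [0.3, -0.2, 0.0]
counter 0
comb 1936
block 0
tip 0
[ 647.8 -242. ]
```

View pics/e.png

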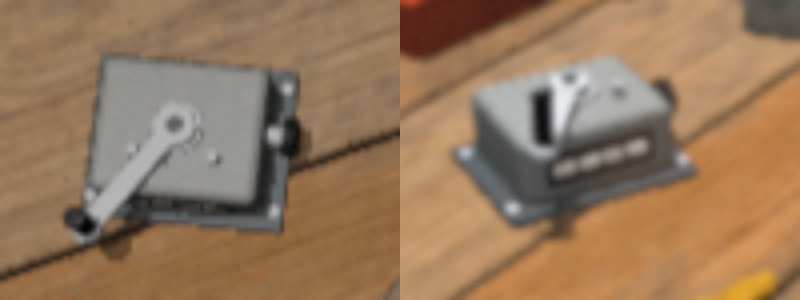

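The lever is back home, with no pixel change at the counter. The comb area in the top view is probably hidden by the arm, so I check it in the scene view.

```bash
python3 - <<'E'
from h import *
o=cv2.imread("pics/scene0.png"); s=arm.get_image("scene"); d=cv2.absdiff(s,o)[300:350,215:295].max(2); print((d>60).sum())
a,b=[blob(i,((18,150,120),(32,255,255)),(215,300,295,350)) for i in(o,s)]; print(cen(a),cen(b))
if np.linalg.norm(cen(a)-cen(b))<1: print(arm.job_done())
E
```

```text
0
[248.00339641 328.08927705] [247.96070273 328.35090153]
the job is handed in; nothing more can be done
None
```

The job is handed in: the blank lies flat, straight and centred on the mat against the stop bar, the lever was swung to its stop and sprang back home, and the comb, horn tip and wood block are where they were.

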